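# Scan the logger's label, then close its housing on the dowels and hold it pressed

## Robot

A 6-joint arm with a two-finger parallel gripper is mounted at the origin on the work surface. World frame = base frame: x ahead of the robot, y to its left, z up, the work surface at z = 0. Lengths are in mm, angles in rad, forces in N, time in s.
With the tool pointing down it reaches from about 300 to 875 mm from the base axis. Payload 6.4 kg.
Tool frame: the origin (TCP) lies between the finger pads; the fingertips stand 17 mm ahead of it and the grasp point (between the pads) lies 2 mm behind it (manip.tcp_to_tips is the distance from the TCP to the fingertips, in mm); z points along the fingers, y is the line along which they close (so a half turn about z gives the same grasp; the last joint's range is limited). The gripper opens to 85 mm and grips with 20 to 120 N. Pads are 22 mm wide; open, the fingers measure 114 mm over their backs; the gripper's body (76 mm by 85 mm) begins 54 mm behind the grasp point. The pads swing forward as they close: fully open they stand 13 mm farther back than shut.
Start: joints at [-1.52, 0.181, 1.607, -0, 1.354, -0.206], TCP at [146.058, -556.155, 248.288] pointing down, gripper open.
Joint ranges: [-2.99, 2.99], [-0.89, 2.07], [0.3, 2.58], [-1.14, 4.28], [0, 2.63], [-3.12, 3.12]. Speed limits (rad/s): [2.57, 2.57, 3.01, 3.14, 3.14, 3.14].

## Interface

Orientations are given as [roll, pitch, yaw] about the fixed x, y, z axes, in that order (R = Rz(yaw) Ry(pitch) Rx(roll)).
In Python, from rig import get_obs, eyes, order, manip gives the robot as it stands.
- The arm moves only by the tool move_arm, never from a script. Its argument "series" is a list of rows, each a list of 7 numbers: the shift along the tool's x, y, z in units of 0.03 m (1.0 is 0.03 m), then the turn, a rotation vector about the tool's x, y, z in units of 0.1 rad (1.0 is 0.1 rad), then the gripper's target within -1 to 1 (fully open at 1, half-way at 0, shut at -1). A call has 1 to 8 rows; each row shifts and turns the commanded pose from where the row before left it, along the tool's axes as they then stand; what a row does not reach is not made up. A row lasts 1/12 s, in which the tool goes at most 41.7 mm and 7.16 degrees, less where a joint would pass 70% of its speed; a pose out of reach is approached as far as the arm can. A call with a number of a shift or a turn outside -1 to 1 is refused whole. A call with a gripper value outside its range is refused whole. The fingers move at their own pace and stop on an object; "grip_force" is the grip in N (left out, the last holds). Time passes only in rows, so rows that do not move let the fingers close. It gives the time, the measured TCP pose, the force, the opening and the grip force at its end, in the units of the state.
- get_obs(): the state, without advancing time (a new reading comes with each control period).
- eyes.grab_frame(name): name is "scene" or "side" or "wrist"; returns the picture (480x640x3 uint8, red, green, blue); there is no depth.
- eyes.calibration(name): a dict with "mtx" (3x3 intrinsics, pixels), "T" (4x4, takes a point from camera to world coordinates); the wrist camera has in their place "hand_eye" (4x4, takes a point from camera to tool coordinates, whose origin is the TCP and whose axes are the flange's). Camera axes: x right, y down, z forward; pixel columns grow to the right and rows downward; lengths in mm; the calibration is good to about 2 mm. A picture is of the moment at which its call begins: read the wrist's pose just before it. calibration takes no time and is no camera call.
- order.finish_job(): hands the job in; it is judged then, once.
The state is a dict: "clock": time; "qpos": joint angles; "joint_vel": joint speeds; "effort": joint torques, N m; "position": TCP position; "eef_rot": TCP orientation; "wrist_force": force on the tool from outside, world axes, zero at the start; "ft_torque": the same for the moment, N m; "finger_gap": opening from 0.0 (shut) to 1.0 (fully open); "grasp_force": force on a finger pad.
Only numpy, scipy, OpenCV 4.12 (cv2) and the standard library are available. Lean on these libraries where they do the work, as an engineer would, in place of code of your own. Each camera call takes 0.05 s, during which the arm holds its last target. There are 200 camera calls.

## Task

Take the scanner wand from its charging cup, hold it still for about a second pointing straight down at the label inside the open housing half, about 10 cm above the label, and stand it back in its cup. Then fit the loose cover onto the two dowels of the lower half, big hole over big dowel, and press it down against the spring pins until the seam is fully closed all round. Finish while still holding the pair pressed together: do not let go of the cover at the end, and leave the other things on the table where they are.

Things in the scene. Friction and masses are not known exactly. Their poses are not given: they have to be found in the camera images.
- nest: Closing nest, fixed to the table: an aluminium base plate 200 x 130 x 10 mm carrying the lower half of a grey plastic housing, 170 x 90 mm, whose flat rim lies 46 mm above the table. Inside its open middle a black module, its top 8 mm below the rim, carries a white paper barcode label. Two steel dowels stand on the rim's ends. Origin: centre of the underside; x along the 170 mm length from the big dowel to the small one, y across, z up.
- label (a point): Centre of the label, 56 (x) x 40 (y) mm, lying flat and face up 38.5 mm above the table at the middle of the nest.
- dowel_big (a point): Point on the big dowel's axis at rim height (46 mm above the table). The dowel is 16 mm in diameter and rises 22 mm over the rim, its last 9 mm tapering to 6 mm. It stands at x = -70 mm, y = 0 of the nest.
- dowel_small (a point): The same point for the small dowel, 10 mm in diameter, rising 22 mm over the rim, its last 9 mm tapering to 4 mm; at x = +70 mm, y = 0 of the nest.
- pin_big (a joint): Travel in m of the spring pin (10 mm in diameter, 18 mm inboard of the big dowel): 0 = up, standing 7 mm above the rim, grows as it is pressed down; 0.007 = level with the rim (stop at 0.009). It pushes up with 3 N at 0 and 5.8 N at 0.007.
- pin_small (a joint): The same for the other spring pin, 18 mm inboard of the small dowel. Together the pins carry the cover's weight (about 2 N, varies) and hold it some 7 mm proud until it is pressed with about 10 N.
- cover: Loose upper half of the housing, grey plastic, about 0.22 kg: a flat plate 170 x 90 x 10 mm with a grip rib on its top, 80 mm long (along x), 20 mm wide (y), its top 52 mm above the plate's underside. Through holes lie 70 mm either side of the centre. Starts flat on the table with the rib up. Origin: centre of the underside; x runs from the big hole to the small hole, z up. When closed its underside lies on the nest's rim and its x points as the nest's x.
- hole_big (a point): Centre of the big hole (19 mm in diameter, fits the 16 mm dowel) at the cover's underside, x = -70 mm of the cover.
- hole_small (a point): Centre of the small hole (13 mm in diameter, fits the 10 mm dowel) at the cover's underside, x = +70 mm of the cover.
- scanner: Scanner wand, a round white plastic stick 132 mm long with a dark rubber band, 0.13 kg, standing nose down in its cup. The nose (lowest 30 mm) is 36 mm in diameter, the grip from 40 to 126 mm above the nose is 30 mm in diameter. It reads along its axis, out of the nose. Origin: centre of the nose's flat end; z runs along the stick from nose to tail, up as it stands.
- cup: Round black charging cup, fixed to the table: 40 mm tall, 60 mm outside (72 mm foot) and 48 mm inside diameter, floor 6 mm thick, on which the scanner's nose stands. Origin: centre of the underside.
- tape_roll: Bystander: clear tape roll 100 mm across, 48 mm tall, lying flat. Origin: centre of the underside.
- marker: Bystander: black marker lying down, 18 mm thick, 130 mm long. Origin under its middle.
- carton: Bystander: cardboard carton 120 x 80 x 50 mm. Origin: centre of the underside.
- cleaner: Bystander: white bottle, 60 mm in diameter, 150 mm tall. Origin: centre of the underside.
- stapler: Bystander: dark stapler 130 x 32 x 48 mm. Origin: centre of the underside.
- mug: Bystander: white mug, 80 mm in diameter, 90 mm tall. Origin: centre of the underside.
- notepad: Bystander: paper pad 100 x 140 x 12 mm. Origin: centre of the underside.
There are look-alikes about, which are no part of the job. Leave any purple look-alike of the cup alone.

How it is judged:
By the outcome, as a careful person would: the job done as asked, in the order asked, and still so for the second after the job is handed in, while the arm keeps its last pose, push and grip.
It also fails if it takes over 58 s, if anything falls off the work surface, if the arm or the gripper's body presses on something with over 40 N, if the wrist force passes 120 N, or if a joint passes its speed limit or range.

## Working session

There is one attempt and no reset: what is moved stays moved. The work goes in short steps, Python scripts to look and compute and a tool call to move; the robot and the scene stay as the last step left them, time stands still between calls to the robot, and variables do not carry over. Pictures are saved under pics/ and viewed, at most 10 in all, crops included, and the job is handed in when it is done.

Besides the shell and the picture viewer there is one more tool, called after "Emit:" in YAML: its name, and indented under it one key for each argument. move_arm: Moves the arm, as the interface text tells. Its arguments: {"type":"object","properties":{"series":{"type":"array","items":{"type":"array","items":{"type":"number"}}},"grip_force":{"type":"number"}},"required":["series"]}

```bash
mkdir -p pics; ls; python3 - <<'E'
from rig import get_obs, eyes, order, manip
import cv2, numpy as np
print(get_obs())
for n in ("scene","side"):
    im=eyes.grab_frame(n); cv2.imwrite(f"pics/{n}0.png",im[:,:,::-1])
    c=eyes.calibration(n); print(n,np.round(c["mtx"],1).tolist(),np.round(c["T"],3).tolist())
c=eyes.calibration("wrist");print({k:np.round(v,3).tolist() for k,v in c.items()})
print(manip.tcp_to_tips)
E
```

```text
pics
{'clock': 0.0, 'qpos': array([-1.52029328e+00,  1.81554869e-01,  1.60800038e+00,  7.26364054e-06,
        1.35375918e+00, -2.06294096e-01]), 'joint_vel': array([-0.00031811, -0.00040334,  0.00133488, -0.00013039,  0.00076551,
        0.00162849]), 'effort': array([ 6.83321014e-04, -4.44871867e+01, -3.51334798e+01, -2.46712589e-04,
        9.11961106e-03,  1.80087045e-05]), 'position': array([ 146.0369447 , -555.62057792,  247.38001916]), 'eef_rot': array([-3.13990885e+00, -3.59616566e-04,  2.56795269e-01]), 'wrist_force': array([ 0.63601154, -0.40767074,  0.65511684]), 'ft_torque': array([-0.01051246, -0.00132913,  0.03791869]), 'grasp_force': 0.0, 'finger_gap': 0.9964516805221345}
scene [[613.6, 0.0, 315.6], [0.0, 613.6, 247.1], [0.0, 0.0, 1.0]] [[-0.065, 0.874, -0.482, 1432.44], [0.998, 0.053, -0.039, 145.606], [-0.009, -0.483, -0.875, 1646.528], [0.0, 0.0, 0.0, 1.0]]
side [[513.5, 0.0, 321.7], [0.0, 513.5, 242.2], [0.0, 0.0, 1.0]] [[-0.973, -0.113, 0.199, 292.25], [-0.229, 0.498, -0.836, 1079.312], [-0.004, -0.859, -0.511, 690.489], [0.0, 0.0, 0.0, 1.0]]
{'mtx': [[402.258, 0.0, 320.691], [0.0, 402.258, 235.949], [0.0, 0.0, 1.0]], 'hand_eye': [[-0.0, -0.946, -0.324, 85.159], [1.0, -0.0, -0.0, -0.022], [0.0, -0.324, 0.946, -125.217], [0.0, 0.0, 0.0, 1.0]]}
17.0
```

View pics/scene0.png

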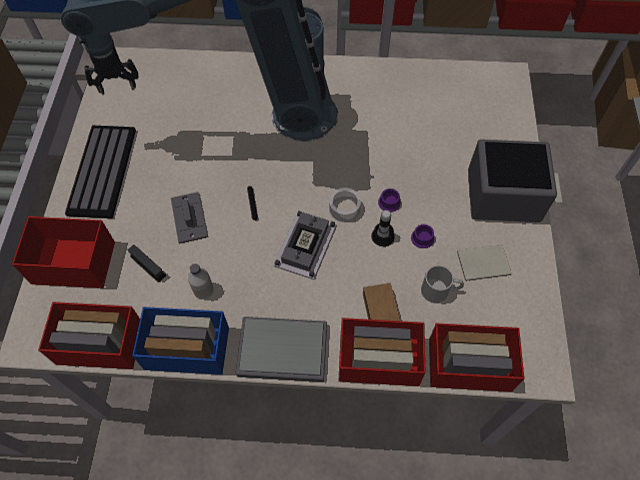

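View pics/side0.png

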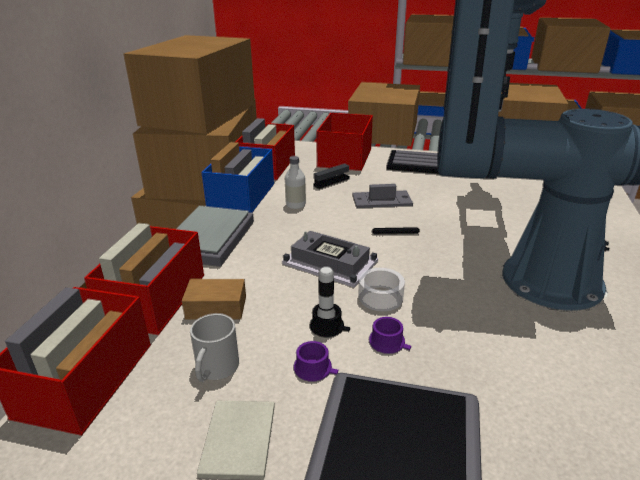

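The scene view shows the nest at about (306,242), the cover at (189,217) with its rib up, and the scanner in the black cup at (383,235). The purple look-alikes are at (390,199) and (423,236). The side view shows the scanner tail at (326,272) and the cup at (326,320).

```bash
cat > h.py <<'E'
from rig import get_obs, eyes, order, manip
import cv2, numpy as np
from scipy.spatial.transform import Rotation as R
def cam(n,obs=None):
    c=eyes.calibration(n)
    if n!="wrist": return c["mtx"],c["T"]
    o=obs or get_obs(); T=np.eye(4); T[:3,:3]=R.from_euler("xyz",o["eef_rot"]).as_matrix(); T[:3,3]=o["position"]
    return c["mtx"],T@c["hand_eye"]
def ray(C,uv):
    M,T=C; d=T[:3,:3]@np.linalg.solve(M,[uv[0],uv[1],1.]); return T[:3,3],d/np.linalg.norm(d)
def plane(C,uv,z):
    o,d=ray(C,uv); return o+d*(z-o[2])/d[2]
def proj(C,p):
    M,T=C; q=M@(T[:3,:3].T@(np.asarray(p,float)-T[:3,3])); return q[:2]/q[2]
def grab(n,f):
    o=get_obs(); im=eyes.grab_frame(n)[:,:,::-1].copy(); cv2.imwrite("pics/"+f,im); return im,cam(n,o)
E
python3 - <<'E'
from h import *
S=cam("scene");D=cam("side")
for n,uv,z in [("tail",(386,212),138),("cup",(383,238),20),("label",(306,240),38),("cover",(189,217),10)]: print(n,np.round(plane(S,uv,z)))
for n,uv,z in [("tail",(326,270),138),("cup",(327,322),20),("label",(330,249),38),("cover",(382,198),10)]: print(n,np.round(plane(D,uv,z)))
a=cv2.imread("pics/scene0.png"); b=cv2.imread("pics/side0.png")
A=cv2.resize(a[185:285,160:290+130],None,fx=3,fy=3,interpolation=cv2.INTER_CUBIC)
B=cv2.resize(b[175:345,270:430],None,fx=1.8*1.6,fy=1.8*1.0,interpolation=cv2.INTER_CUBIC)
B=cv2.resize(b[170:345,270:430],(274,300),interpolation=cv2.INTER_CUBIC)
o=np.zeros((600,800,3),np.uint8);o[:300,:780]=A;o[300:,:274]=B;cv2.imwrite("pics/c1.png",o)
E
```

```text
tail [474. 274. 138.]
cup [493. 275.  20.]
label [524.  43.  38.]
cover [ 448. -332.   10.]
tail [475. 276. 138.]
cup [471. 288.  20.]
label [519.  39.  38.]
cover [ 439. -329.   10.]
```

View pics/c1.png

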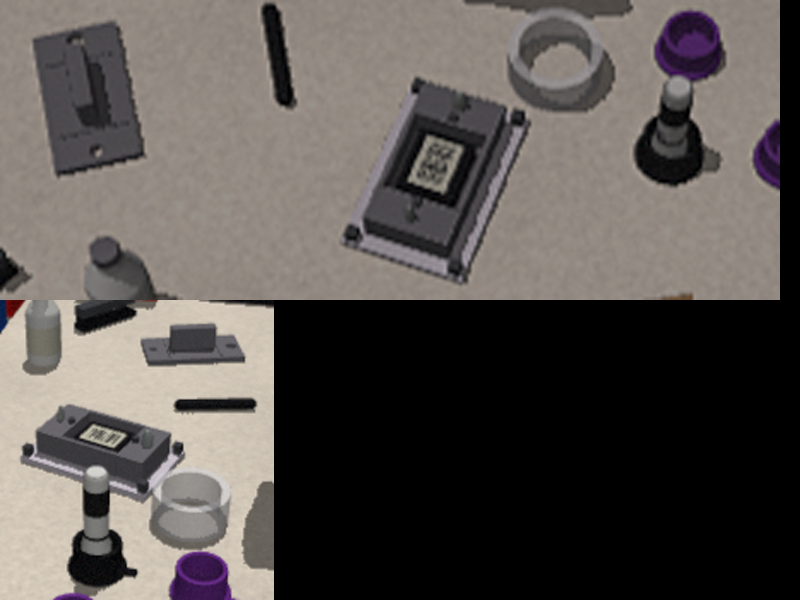

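The enlarged crop shows the cover's holes at crop (75,37) and (97,150), the nest's dowels at (462,108) and (414,210), and the scanner upright in the black cup. I'm heading for a closer look at the cover.

Emit:
move_arm:
  series:
    - [0.99, -0.36, 0, 0, 0, 0, 1]
    - [0.99, -0.36, 0, 0, 0, 0, 1]
    - [0.99, -0.36, 0, 0, 0, 0, 1]
    - [0.99, -0.36, 0, 0, 0, 0, 1]
    - [0.99, -0.36, 0, 0, 0, 0, 1]
    - [0.99, -0.36, 0, 0, 0, 0, 1]
    - [0.99, -0.36, 0, 0, 0, 0, 1]
    - [0.99, -0.36, 0, 0, 0, 0, 1]

```text
clock: 0.77
position: [354.9, -410.9, 247.9]
eef_rot: [-3.141, 0.0, 0.257]
wrist_force: [0.8, -0.7, 0.1]
finger_gap: 0.998
grasp_force: 0.0
```

Emit:
move_arm:
  series:
    - [0.99, -0.36, 0, 0, 0, 0, 1]
    - [0.99, -0.36, 0, 0, 0, 0, 1]
    - [0.99, -0.36, 0, 0, 0, 0, 1]
    - [0.99, -0.36, 0, 0, 0, 0, 1]
    - [0.99, -0.36, 0, 0, 0, 0, 1]
    - [0, 0, 0, 0, 0, 0, 1]
    - [0, 0, 0, 0, 0, 0, 1]

```text
clock: 1.35
position: [484.6, -320.9, 247.7]
eef_rot: [-3.141, 0.001, 0.26]
wrist_force: [-1.0, -0.4, -0.3]
finger_gap: 1.0
grasp_force: 0.0
```

```bash
python3 - <<'E'
from h import *
im,C=grab("wrist","w1.png"); np.save("C_w1.npy",C[1]); o=get_obs(); print(o["position"],o["eef_rot"],o["clock"],o["joint_vel"].round(3))
S=cam("scene")
f=lambda u,v,z:plane(S,(160+u/3,185+v/3),z)[:2].round()
print("cover",f(75,37,10),f(97,150,10),"dowel tops",f(460,100,66),f(412,204,66),"rim",f(459,112,46),f(414,216,46))
E
```

```text
[ 483.74092519 -321.81306226  247.70706521] [-3.14084265e+00  1.02854319e-03  2.58399610e-01] 1.4 [-0.033 -0.009  0.006 -0.002 -0.001 -0.001]
cover [ 375. -357.] [ 512. -311.] dowel tops [464.  61.] [585.  22.] rim [466.  60.] [588.  24.]
```

View pics/w1.png

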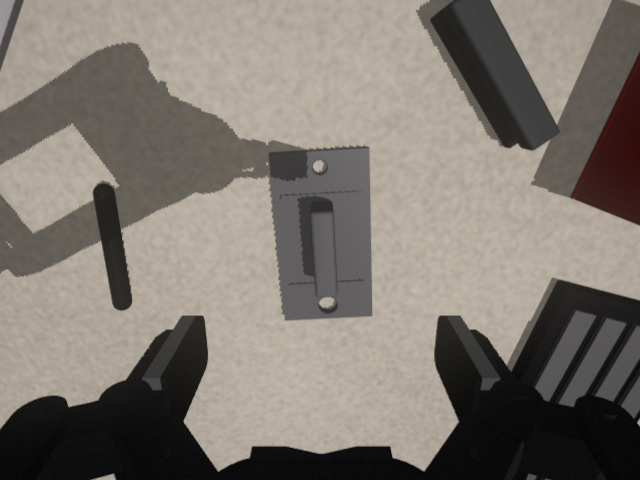

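The wrist view shows the cover with its small hole at the far end (320,166), about 15 px across. The bigger hole is at the robot end (328,303), partly hidden by the rib. I'll measure that and go on to the nest.

```bash
python3 - <<'E'
from h import *
im=cv2.imread("pics/w1.png"); C=(cam("wrist")[0],np.load("C_w1.npy"))
roi=im[130:335,255:390].astype(int); 
hsv=cv2.cvtColor(im,cv2.COLOR_BGR2HSV)
# warm table (incl. its shadow) vs neutral plate
m=((im[:,:,2].astype(int)-im[:,:,0])<8).astype(np.uint8)
mm=np.zeros_like(m); mm[130:335,255:390]=m[130:335,255:390]
mm=cv2.morphologyEx(mm,cv2.MORPH_CLOSE,np.ones((5,5)))
cs,_=cv2.findContours(mm,cv2.RETR_EXTERNAL,cv2.CHAIN_APPROX_NONE); c=max(cs,key=cv2.contourArea)
P=np.array([plane(C,p[0],10)[:2] for p in c],np.float32); r=cv2.minAreaRect(P); print("rect",r)
for (u,v) in [(320,166),(328,303)]:
    w=(im[v-18:v+18,u-18:u+18].min(2)>120).astype(np.uint8)
    n,l,s,ce=cv2.connectedComponentsWithStats(w)
    k=1+np.argmax(s[1:,4]); uv=ce[k]+[u-18,v-18]; print(s[k],uv,plane(C,uv,10)[:2],plane(C,uv,0)[:2])
E
```

```text
rect ((443.77569580078125, -334.01812744140625), (170.26930236816406, 89.6611099243164), 18.139110565185547)
[11 12 11 12 98] [317.79591837 165.34693878] [ 510.73100204 -310.92508923] [ 509.17978882 -311.25038794]
[  9  12  15  11 125] [326.136 301.656] [ 380.10142206 -354.03216857] [ 374.94972313 -355.54560877]
```

Emit:
move_arm:
  series:
    - [0.475, -0.946, 0, 0, 0, 0, 1]
    - [0.475, -0.946, 0, 0, 0, 0, 1]
    - [0.475, -0.946, 0, 0, 0, 0, 1]
    - [0.475, -0.946, 0, 0, 0, 0, 1]
    - [0.475, -0.946, 0, 0, 0, 0, 1]
    - [0.475, -0.946, 0, 0, 0, 0, 1]
    - [0.475, -0.946, 0, 0, 0, 0, 1]
    - [0.475, -0.946, 0, 0, 0, 0, 1]

```text
clock: 2.07
position: [535.8, -73.8, 248.2]
eef_rot: [3.141, 0.0, 0.255]
wrist_force: [0.5, -0.0, 0.1]
finger_gap: 1.0
grasp_force: 0.0
```

Emit:
move_arm:
  series:
    - [0.475, -0.946, 0, 0, 0, 0, 1]
    - [0.475, -0.946, 0, 0, 0, 0, 1]
    - [0.475, -0.946, 0, 0, 0, 0, 1]
    - [0.475, -0.946, 0, 0, 0, 0, 1]
    - [0, 0, 0, 0, 0, 0, 1]
    - [0, 0, 0, 0, 0, 0, 1]
    - [0, 0, 0, 0, 0, 0, 1]

```text
clock: 2.65
position: [562.4, 49.1, 248.1]
eef_rot: [3.141, 0.001, 0.256]
wrist_force: [-0.4, -0.0, -0.3]
finger_gap: 1.001
grasp_force: 0.0
```

```bash
python3 - <<'E'
from h import *
im,C=grab("wrist","w2.png"); np.save("C_w2.npy",C[1]); o=get_obs(); print(o["position"],o["eef_rot"],o["clock"],o["joint_vel"].round(3))
E
```

```text
[562.44158059  48.8438418  248.10764171] [3.14120871e+00 6.65358378e-04 2.55073115e-01] 2.7 [-0.01  -0.    -0.002  0.003 -0.001  0.003]
```

View pics/w2.png

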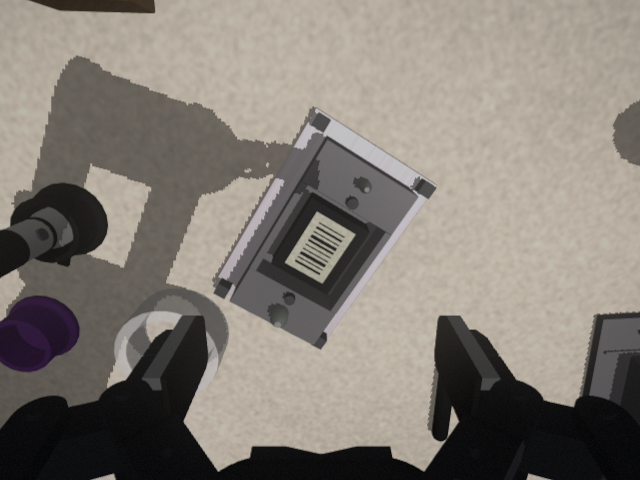

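The nest view shows the label at (320,247), the small dowel at (362,184) and the bigger one at the robot end (279,316). The nest's x therefore points away from the robot, like the cover's. I'll measure both while moving over the scanner.

```bash
python3 - <<'E'
from h import *
im=cv2.imread("pics/w2.png"); C=(cam("wrist")[0],np.load("C_w2.npy"))
m=((im.min(2)>105)).astype(np.uint8); mm=np.zeros_like(m); mm[205:290,280:360]=m[205:290,280:360]
mm=cv2.morphologyEx(mm,cv2.MORPH_CLOSE,np.ones((7,7)))
cs,_=cv2.findContours(mm,cv2.RETR_EXTERNAL,cv2.CHAIN_APPROX_NONE); c=max(cs,key=cv2.contourArea)
P=np.array([plane(C,p[0],38.5)[:2] for p in c],np.float32); print("label",cv2.minAreaRect(P))
for s in [(340,164,390,210),(255,290,300,335)]:
    z=cv2.resize(im[s[1]:s[3],s[0]:s[2]],None,fx=6,fy=6,interpolation=cv2.INTER_CUBIC); cv2.imwrite(f"pics/d{s[0]}.png",z)
a=cv2.imread("pics/d340.png");b=cv2.imread("pics/d255.png");o=np.zeros((300,600,3),np.uint8);o[:276,:300]=a;o[:270,300:570]=b;cv2.imwrite("pics/dw.png",o)
E
```

```text
label ((522.1781005859375, 39.98204803466797), (39.9122314453125, 56.06064224243164), 73.2562484741211)
```

View pics/dw.png

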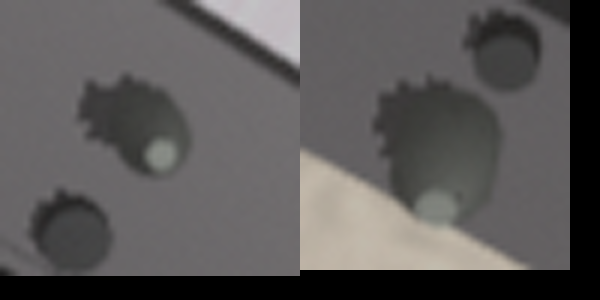

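Emit:
move_arm:
  series:
    - [-0.1, -0.89, 0, 0, 0, 0, 1]
    - [-0.1, -0.89, 0, 0, 0, 0, 1]
    - [-0.1, -0.89, 0, 0, 0, 0, 1]
    - [-0.1, -0.89, 0, 0, 0, 0, 1]
    - [-0.1, -0.89, 0, 0, 0, 0, 1]
    - [-0.1, -0.89, 0, 0, 0, 0, 1]
    - [-0.1, -0.89, 0, 0, 0, 0, 1]
    - [-0.1, -0.89, 0, 0, 0, 0, 1]

```text
clock: 3.37
position: [485.3, 250.3, 248.4]
eef_rot: [3.141, -0.0, 0.254]
wrist_force: [0.2, 0.2, -0.4]
finger_gap: 1.001
grasp_force: 0.0
```

Emit:
move_arm:
  series:
    - [-0.1, -0.89, 0, 0, 0, 0, 1]
    - [0, 0, 0, 0, 0, 0, 1]
    - [0, 0, 0, 0, 0, 0, 1]
    - [0, 0, 0, 0, 0, 0, 1]

```text
clock: 3.7
position: [476.2, 274.7, 248.3]
eef_rot: [3.141, -0.0, 0.255]
wrist_force: [-0.0, -0.9, -0.6]
finger_gap: 0.999
grasp_force: 0.0
```

```bash
python3 - <<'E'
from h import *
im,C=grab("wrist","w3.png"); np.save("C_w3.npy",C[1]); o=get_obs(); print(o["position"],o["eef_rot"],o["clock"],o["joint_vel"].round(3))
print(proj(C,[475,275,138]),proj(C,[475,275,40]))
E
```

```text
[476.2905212  274.51360909 248.28315388] [ 3.14107812e+00 -1.64473757e-05  2.54808431e-01] 3.75 [-0.005  0.001 -0.001  0.005 -0.     0.006]
[319.78189812 244.35489977] [319.99066004 204.89551812]
```

View pics/w3.png

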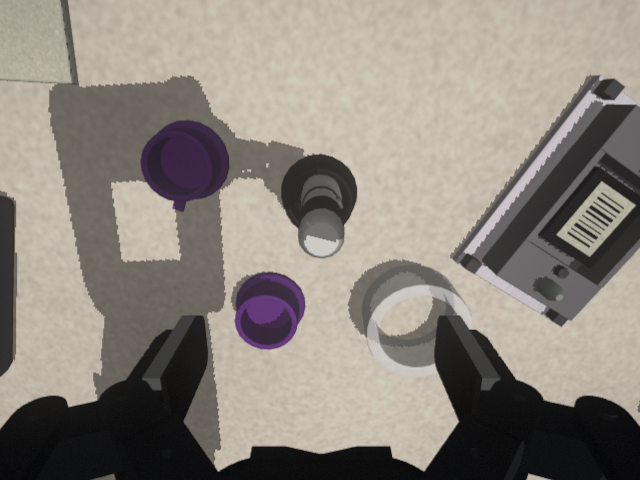

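The wrist view shows the scanner's tail at about (321,236) and its black cup around (319,193), between the fingers. I'll refine this with profiles.

```bash
python3 - <<'E'
from h import *
im=cv2.imread("pics/w3.png"); C=(cam("wrist")[0],np.load("C_w3.npy"))
g=cv2.cvtColor(im,cv2.COLOR_BGR2GRAY).astype(int)
print("col321",list(zip(range(146,266,3),g[146:266:3,321])))
for r in (190,215,225,235,245): print(r,g[r,276:366:2].tolist())
for p in [(477,275),(479,275),(481,276)]:
  print(p,[proj(C,[*p,z]).round(1).tolist() for z in (138,132,40,6)])
wl=(im.astype(int)[:,:,2]-im[:,:,0]<12)&(g<70); m=np.zeros_like(g,np.uint8); m[140:250,275:365]=wl[140:250,275:365]
cs,_=cv2.findContours(m,cv2.RETR_EXTERNAL,cv2.CHAIN_APPROX_NONE); c=max(cs,key=cv2.contourArea); print(cv2.boundingRect(c))
E
```

```text
col321 [(146, np.int64(189)), (149, np.int64(188)), (152, np.int64(189)), (155, np.int64(51)), (158, np.int64(50)), (161, np.int64(48)), (164, np.int64(45)), (167, np.int64(44)), (170, np.int64(53)), (173, np.int64(47)), (176, np.int64(88)), (179, np.int64(91)), (182, np.int64(91)), (185, np.int64(80)), (188, np.int64(75)), (191, np.int64(88)), (194, np.int64(88)), (197, np.int64(42)), (200, np.int64(41)), (203, np.int64(41)), (206, np.int64(43)), (209, np.int64(83)), (212, np.int64(89)), (215, np.int64(91)), (218, np.int64(97)), (221, np.int64(104)), (224, np.int64(113)), (227, np.int64(114)), (230, np.int64(113)), (233, np.int64(114)), (236, np.int64(114)), (239, np.int64(203)), (242, np.int64(203)), (245, np.int64(203)), (248, np.int64(203)), (251, np.int64(202)), (254, np.int64(203)), (257, np.int64(110)), (260, np.int64(192)), (263, np.int64(192))]
190 [108, 108, 106, 43, 43, 42, 42, 43, 41, 43, 42, 43, 42, 72, 83, 83, 74, 53, 72, 85, 88, 88, 89, 89, 89, 91, 89, 78, 53, 95, 103, 107, 66, 46, 47, 50, 55, 55, 50, 51, 51, 194, 196, 193, 192]
215 [192, 193, 196, 195, 194, 167, 57, 5
[... 379 characters left out ...]
35 [192, 191, 192, 189, 193, 194, 194, 195, 194, 191, 195, 105, 89, 94, 107, 115, 170, 127, 114, 114, 114, 114, 113, 114, 115, 114, 114, 114, 115, 114, 113, 105, 93, 87, 154, 192, 194, 197, 199, 198, 196, 195, 196, 196, 189]
245 [195, 194, 190, 190, 189, 194, 196, 191, 194, 198, 196, 190, 125, 98, 134, 204, 203, 202, 202, 203, 203, 202, 203, 202, 203, 203, 202, 203, 204, 203, 203, 156, 128, 165, 191, 191, 190, 188, 191, 194, 195, 192, 187, 182, 185]
(477, 275) [[320.6, 241.4], [320.6, 238.3], [320.6, 202.7], [320.6, 193.7]]
(479, 275) [[321.4, 238.5], [321.4, 235.4], [321.2, 200.5], [321.1, 191.7]]
(481, 276) [[320.7, 235.2], [320.7, 232.1], [320.6, 198.0], [320.6, 189.4]]
(281, 155, 76, 73)
```

The scanner's axis is at about (479,275), with the cup concentric. I'll descend to a TCP height of about 104 mm and grip.

Emit:
move_arm:
  series:
    - [0.02, 0, 0.96, 0, 0, 0, 1]
    - [0.02, 0, 0.96, 0, 0, 0, 1]
    - [0.02, 0, 0.96, 0, 0, 0, 1]
    - [0.02, 0, 0.96, 0, 0, 0, 1]
    - [0.01, 0, 0.96, 0, 0, 0, 1]
    - [0, 0, 0, 0, 0, 0, 1]
    - [0, 0, 0, 0, 0, 0, 1]
  grip_force: 45

```text
clock: 4.33
position: [477.6, 275.2, 103.1]
eef_rot: [3.141, 0.004, 0.255]
wrist_force: [0.7, -0.3, -0.1]
finger_gap: 1.002
grasp_force: 0.0
```

Emit:
move_arm:
  series:
    - [0, 0, 0, 0, 0, 0, -1]
    - [0, 0, 0, 0, 0, 0, -1]
    - [0, 0, 0, 0, 0, 0, -1]
    - [0, 0, 0, 0, 0, 0, -1]
    - [0, 0, 0, 0, 0, 0, -1]
    - [0, 0, 0, 0, 0, 0, -1]
    - [0, 0, 0, 0, 0, 0, -1]
    - [0, 0, 0, 0, 0, 0, -1]
  grip_force: 45

```text
clock: 5.0
position: [479.3, 276.8, 105.8]
eef_rot: [3.141, -0.003, 0.257]
wrist_force: [-0.0, -2.6, 7.3]
finger_gap: 0.336
grasp_force: 44.2
```

Emit:
move_arm:
  series:
    - [0, 0, -0.9, 0, 0, 0, -1]
    - [0, 0, -0.9, 0, 0, 0, -1]
    - [-0.066, 0.8, -0.9, 0, 0, 0, -1]
    - [-0.066, 0.9, -0.9, 0, 0, 0, -1]
    - [-0.066, 0.95, -0.83, 0, 0, 0, -1]
    - [-0.066, 0.95, 0, 0, 0, 0, -1]
    - [-0.066, 0.95, 0, 0, 0, 0, -1]
    - [-0.066, 0.95, 0, 0, 0, 0, -1]

```text
clock: 5.67
position: [508.7, 113.1, 237.9]
eef_rot: [3.141, -0.001, 0.257]
wrist_force: [0.6, -0.4, -2.3]
finger_gap: 0.341
grasp_force: 45.0
```

Emit:
move_arm:
  series:
    - [-0.066, 0.95, 0, 0, 0, 0, -1]
    - [-0.066, 0.85, 0, 0, 0, 0, -1]
    - [-0.066, 0.64, 0, 0, 0, 0, -1]
    - [0, 0, 0, 0, 0, 0, -1]
    - [0, 0, 0, 0, 0, 0, -1]
    - [0, 0, 0, 0, 0, 0, -1]

```text
clock: 6.17
position: [521.1, 42.4, 237.0]
eef_rot: [-3.141, 0.0, 0.257]
wrist_force: [-0.3, -0.3, -1.4]
finger_gap: 0.341
grasp_force: 45.1
```

```bash
python3 - <<'E'
from h import *
o=get_obs(); print(o["position"],o["eef_rot"],o["clock"],o["joint_vel"].round(3))
im,C=grab("side","s4.png"); im2,C2=grab("wrist","w4.png"); im3,C3=grab("scene","sc4.png")
p=o["position"]
for z in (270,239,138): print(z,proj(C,[p[0],p[1],z]),proj(C3,[p[0],p[1],z]))
u,v=proj(C,[p[0],p[1],200]).astype(int); A=cv2.resize(im[v-75:v+75,u-70:u+70],(560,600)); 
u,v=proj(C3,[p[0],p[1],180]).astype(int); B=cv2.resize(im3[v-50:v+50,u-20:u+20],(240,600)); cv2.imwrite("pics/v4.png",np.hstack([A,B]))
E
```

```text
[521.10073389  42.43444647 236.95721828] [-3.14074993e+00  4.58012099e-04  2.56661175e-01] 6.1667 [ 0.02  -0.002 -0.    -0.001 -0.002 -0.002]
270 [329.27560113 159.62921027] [304.0394976  196.31640942]
239 [329.2322986  172.74084641] [304.32966031 202.62738883]
138 [329.09918278 213.04718284] [305.21309681 221.84195125]
```

View pics/v4.png

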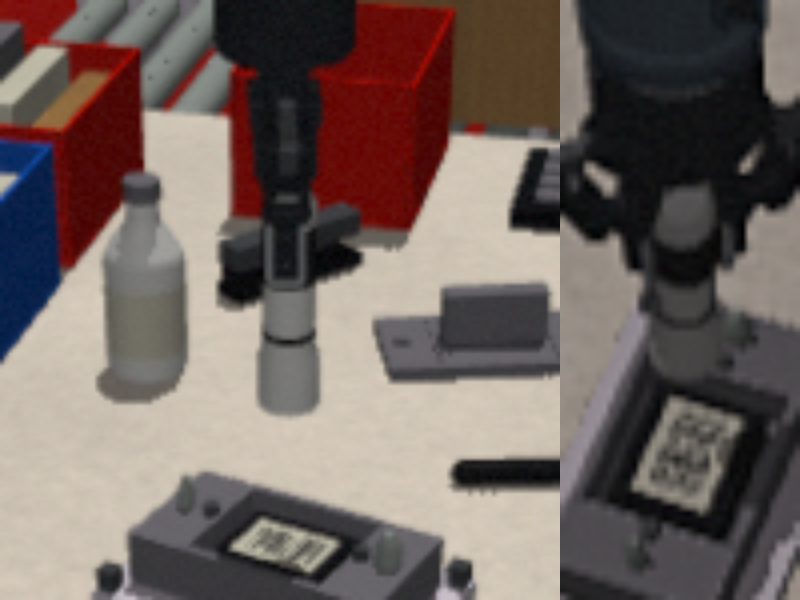

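The wand hangs vertically in the fingers, nose about 100 mm above the label in the nest. I'll nudge it 2 mm, hold, then return.

Emit:
move_arm:
  series:
    - [0, 0.07, 0, 0, 0, 0, -1]
    - [0, 0, 0, 0, 0, 0, -1]
    - [0, 0, 0, 0, 0, 0, -1]
    - [0, 0, 0, 0, 0, 0, -1]
    - [0, 0, 0, 0, 0, 0, -1]
    - [0, 0, 0, 0, 0, 0, -1]
    - [0, 0, 0, 0, 0, 0, -1]
    - [0, 0, 0, 0, 0, 0, -1]

```text
clock: 6.98
position: [522.0, 39.8, 237.2]
eef_rot: [3.142, -0.0, 0.257]
wrist_force: [0.6, 0.4, -1.4]
finger_gap: 0.342
grasp_force: 45.1
```

Emit:
move_arm:
  series:
    - [0, 0, 0, 0, 0, 0, -1]
    - [0, 0, 0, 0, 0, 0, -1]
    - [0, 0, 0, 0, 0, 0, -1]
    - [0, 0, 0, 0, 0, 0, -1]
    - [0, 0, 0, 0, 0, 0, -1]
    - [0, 0, 0, 0, 0, 0, -1]
    - [0, 0, 0, 0, 0, 0, -1]
    - [0, 0, 0, 0, 0, 0, -1]

```text
clock: 7.65
position: [522.0, 39.8, 237.2]
eef_rot: [3.142, 0.0, 0.257]
wrist_force: [-0.1, -0.5, -1.7]
finger_gap: 0.341
grasp_force: 45.1
```

```bash
cat >> h.py <<'E'
def d(p,yaw=None):
    o=get_obs(); Rm=R.from_euler("xyz",o["eef_rot"]).as_matrix(); s=Rm.T@(np.array(p)-o["position"])
    print("pos",o["position"].round(1),"rot",o["eef_rot"].round(4),"F",o["wrist_force"].round(1),"t",o["clock"]); print("tool shift mm",s.round(1),"units",(s/30).round(2),"turn units", None if yaw is None else round(-(yaw-o["eef_rot"][2])*10,2))
E
python3 -c "
from h import *
d([479,275.5,237])"
```

```text
pos [522.   39.8 237.2] rot [3.1416 0.     0.2568] F [-0.1 -0.5 -1.7] t 7.65
tool shift mm [ 1.830e+01 -2.389e+02  2.000e-01] units [ 0.61 -7.96  0.01] turn units None
```

Emit:
move_arm:
  series:
    - [0.07, -0.8, 0, 0, 0, 0, -1]
    - [0.07, -0.95, 0, 0, 0, 0, -1]
    - [0.07, -0.95, 0, 0, 0, 0, -1]
    - [0.07, -0.95, 0, 0, 0, 0, -1]
    - [0.07, -0.95, 0, 0, 0, 0, -1]
    - [0.07, -0.95, 0, 0, 0, 0, -1]
    - [0.07, -0.95, 0, 0, 0, 0, -1]
    - [0.07, -0.85, 0, 0, 0, 0, -1]

```text
clock: 8.32
position: [481.7, 259.0, 237.3]
eef_rot: [-3.141, -0.0, 0.257]
wrist_force: [-0.3, -0.7, -1.1]
finger_gap: 0.336
grasp_force: 45.1
```

Emit:
move_arm:
  series:
    - [0.05, -0.61, 0, 0, 0, 0, -1]
    - [0, 0, 0, 0, 0, 0, -1]
    - [0, 0, 0, 0, 0, 0, -1]
    - [0, 0, 0, 0, 0, 0, -1]
    - [0, 0, 0, 0, 0, 0, -1]

```text
clock: 8.73
position: [479.3, 274.5, 237.1]
eef_rot: [3.141, 0.0, 0.256]
wrist_force: [0.4, 0.2, -1.9]
finger_gap: 0.336
grasp_force: 45.2
```

```bash
python3 -c "
from h import *
d([479,275.5,107])"
```

```text
pos [479.3 274.5 237.1] rot [3.1412e+00 2.0000e-04 2.5580e-01] F [ 0.4  0.2 -1.9] t 8.7333
tool shift mm [ -0.   -1.  130.1] units [-0.   -0.03  4.34] turn units None
```

Emit:
move_arm:
  series:
    - [0, -0.03, 0.9, 0, 0, 0, -1]
    - [0, 0, 0.9, 0, 0, 0, -1]
    - [0, 0, 0.9, 0, 0, 0, -1]
    - [0, 0, 0.6, 0, 0, 0, -1]
    - [0, 0, 0.4, 0, 0, 0, -1]
    - [0, 0, 0.3, 0, 0, 0, -1]
    - [0, 0, 0.2, 0, 0, 0, -1]
    - [0, 0, 0.07, 0, 0, 0, -1]

```text
clock: 9.4
position: [479.1, 276.0, 108.8]
eef_rot: [3.142, 0.0, 0.256]
wrist_force: [0.1, 0.2, -0.9]
finger_gap: 0.338
grasp_force: 45.2
```

Emit:
move_arm:
  series:
    - [0, 0, 0.04, 0, 0, 0, -1]
    - [0, 0, 0.04, 0, 0, 0, -1]
    - [0, 0, 0, 0, 0, 0, -1]

```text
clock: 9.65
position: [479.4, 276.5, 107.4]
eef_rot: [-3.142, -0.001, 0.257]
wrist_force: [0.4, 0.4, -1.8]
finger_gap: 0.336
grasp_force: 45.2
```

Emit:
move_arm:
  series:
    - [0, 0, 0.04, 0, 0, 0, -1]
    - [0, 0, 0.04, 0, 0, 0, -1]
    - [0, 0, 0, 0, 0, 0, -1]

```text
clock: 9.9
position: [479.7, 276.6, 105.8]
eef_rot: [-3.142, -0.002, 0.257]
wrist_force: [-0.6, -0.8, 6.2]
finger_gap: 0.34
grasp_force: 45.7
```

The nose has touched the cup floor. Releasing, then rising.

Emit:
move_arm:
  series:
    - [0, 0, 0, 0, 0, 0, 1]
    - [0, 0, 0, 0, 0, 0, 1]
    - [0, 0, 0, 0, 0, 0, 1]
    - [0, 0, 0, 0, 0, 0, 1]
    - [0, 0, 0, 0, 0, 0, 1]
    - [0, 0, 0, 0, 0, 0, 1]
    - [0, 0, 0, 0, 0, 0, 1]

```text
clock: 10.48
position: [478.8, 276.3, 104.2]
eef_rot: [-3.142, 0.0, 0.257]
wrist_force: [0.1, 0.9, -0.3]
finger_gap: 0.999
grasp_force: 0.0
```

Emit:
move_arm:
  series:
    - [0, 0, -0.5, 0, 0, 0, 1]
    - [0, 0, -0.9, 0, 0, 0, 1]
    - [0, 0, -0.9, 0, 0, 0, 1]
    - [0, 0, -0.9, 0, 0, 0, 1]
    - [0, 0, -0.9, 0, 0, 0, 1]

```text
clock: 10.9
position: [478.6, 276.2, 228.4]
eef_rot: [3.142, 0.0, 0.257]
wrist_force: [0.8, 0.1, 1.1]
finger_gap: 0.995
grasp_force: 0.0
```

```bash
python3 - <<'E'
from h import *
d([444,-333.5,235],0.317)
im,C=grab("wrist","w5.png"); g=cv2.cvtColor(im,cv2.COLOR_BGR2GRAY)
ys,xs=np.where(g[225:275,290:350]>200); 
im0=cv2.imread("pics/side0.png"); im2,C2=grab("side","s5.png")
d1=cv2.absdiff(im0,im2)[255:345,295:355].max(2); print((d1>40).sum())
print(proj(C,[479,275.5,138]))
for r in (225,235,245): print(r,g[r,276:366:3].tolist())
print(g[146:270:3,321].tolist())
E
```

```text
pos [478.6 276.2 228.4] rot [3.1416e+00 3.0000e-04 2.5680e-01] F [0.8 0.1 1.1] t 10.9
tool shift mm [-188.3  580.9   -6.5] units [-6.28 19.36 -0.22] turn units -0.6
177
[322.26715527 254.1254213 ]
225 [195, 198, 197, 150, 49, 54, 44, 43, 44, 42, 43, 66, 79, 89, 89, 90, 90, 89, 85, 76, 64, 45, 45, 45, 49, 51, 167, 196, 197, 194]
235 [198, 202, 199, 197, 199, 170, 71, 54, 59, 86, 90, 94, 97, 99, 111, 110, 100, 100, 97, 95, 93, 89, 86, 53, 165, 194, 194, 195, 200, 192]
245 [192, 193, 194, 199, 197, 195, 192, 144, 88, 96, 102, 114, 114, 115, 115, 126, 141, 115, 115, 115, 111, 102, 94, 86, 185, 198, 201, 199, 196, 198]
[198, 198, 193, 192, 193, 72, 49, 47, 44, 45, 45, 43, 53, 90, 91, 89, 77, 67, 89, 87, 72, 40, 40, 40, 42, 60, 88, 90, 93, 100, 117, 171, 118, 126, 115, 145, 168, 186, 201, 204, 205, 205]
```

The scanner stands back in its cup, with the same profile as before. On to the cover.

Emit:
move_arm:
  series:
    - [0, 0, 0, 0, 0, -0.6, 1]
    - [-0.37, 0.9, 0, 0, 0, 0, 1]
    - [-0.37, 0.95, 0, 0, 0, 0, 1]
    - [-0.37, 0.95, 0, 0, 0, 0, 1]
    - [-0.37, 0.95, 0, 0, 0, 0, 1]
    - [-0.37, 0.95, 0, 0, 0, 0, 1]
    - [-0.37, 0.95, 0, 0, 0, 0, 1]
    - [-0.37, 0.95, 0, 0, 0, 0, 1]

```text
clock: 11.67
position: [466.0, 62.7, 226.7]
eef_rot: [-3.141, 0.001, 0.317]
wrist_force: [1.2, 0.3, 0.1]
finger_gap: 0.998
grasp_force: 0.0
```

Emit:
move_arm:
  series:
    - [-0.37, 0.95, 0, 0, 0, 0, 1]
    - [-0.37, 0.95, 0, 0, 0, 0, 1]
    - [-0.37, 0.95, 0, 0, 0, 0, 1]
    - [-0.37, 0.95, 0, 0, 0, 0, 1]
    - [-0.37, 0.95, 0, 0, 0, 0, 1]
    - [-0.37, 0.95, 0, 0, 0, 0, 1]
    - [-0.37, 0.95, 0, 0, 0, 0, 1]
    - [-0.37, 0.95, 0, 0, 0, 0, 1]

```text
clock: 12.33
position: [452.7, -181.7, 226.7]
eef_rot: [-3.141, 0.0, 0.317]
wrist_force: [1.0, -0.3, -0.1]
finger_gap: 0.999
grasp_force: 0.0
```

Emit:
move_arm:
  series:
    - [-0.37, 0.95, 0, 0, 0, 0, 1]
    - [-0.37, 0.95, 0, 0, 0, 0, 1]
    - [-0.37, 0.95, 0, 0, 0, 0, 1]
    - [-0.37, 0.95, 0, 0, 0, 0, 1]
    - [-0.3, 0.8, 0, 0, 0, 0, 1]
    - [0, 0, 0, 0, 0, 0, 1]
    - [0, 0, 0, 0, 0, 0, 1]
    - [0, 0, 0, 0, 0, 0, 1]

```text
clock: 13.0
position: [445.2, -327.4, 226.4]
eef_rot: [-3.14, 0.0, 0.316]
wrist_force: [-0.7, 0.4, 0.7]
finger_gap: 1.0
grasp_force: 0.0
```

```bash
python3 - <<'E'
from h import *
d([444,-333.5,32],0.317)
im,C=grab("wrist","w6.png"); g=cv2.cvtColor(im,cv2.COLOR_BGR2GRAY)
# small hole, from above
u,v=proj(C,[510.5,-311.1,5]).astype(int); print(u,v)
w=(im[v-25:v+25,u-25:u+25].min(2)>120).astype(np.uint8); n,l,s,ce=cv2.connectedComponentsWithStats(w); print(s,ce)
for k in range(1,n):
    uv=ce[k]+[u-25,v-25]; print(uv,plane(C,uv,10)[:2],plane(C,uv,0)[:2])
E
```

```text
pos [ 445.2 -327.4  226.4] rot [-3.1398e+00  4.0000e-04  3.1640e-01] F [-0.7  0.4  0.7] t 13.0
tool shift mm [ -3.    5.7 194.4] units [-0.1   0.19  6.48] turn units -0.01
326 121
[[   0    5   50   45 2055]
 [   0    0   50    8  319]
 [  20   19   12   14  126]] [[24.46569343 27.82043796]
 [24.44200627  2.73667712]
 [25.20634921 25.44444444]]
[325.44200627  98.73667712] [ 526.70964746 -304.3254267 ] [ 526.7224034  -304.41727793]
[326.20634921 121.44444444] [ 510.21861245 -310.44914239] [ 509.74860086 -310.72026261]
```

Emit:
move_arm:
  series:
    - [-0.05, 0.1, 0.96, 0, 0, 0, 1]
    - [-0.05, 0.09, 0.96, 0, 0, 0, 1]
    - [0, 0, 0.96, 0, 0, 0, 1]
    - [0, 0, 0.96, 0, 0, 0, 1]
    - [0, 0, 0.96, 0, 0, 0, 1]
    - [0, 0, 0.8, 0, 0, 0, 1]
    - [0, 0, 0.5, 0, 0, 0, 1]
    - [0, 0, 0.36, 0, 0, 0, 1]

```text
clock: 13.72
position: [443.9, -332.1, 31.5]
eef_rot: [-3.139, 0.001, 0.318]
wrist_force: [0.3, -0.4, 0.2]
finger_gap: 0.999
grasp_force: 0.0
```

Emit:
move_arm:
  series:
    - [0, 0, 0, 0, 0, 0, 1]
    - [0, 0, 0, 0, 0, 0, -1]
    - [0, 0, 0, 0, 0, 0, -1]
    - [0, 0, 0, 0, 0, 0, -1]
    - [0, 0, 0, 0, 0, 0, -1]
    - [0, 0, 0, 0, 0, 0, -1]
    - [0, 0, 0, 0, 0, 0, -1]
    - [0, 0, 0, 0, 0, 0, -1]
  grip_force: 90

```text
clock: 14.38
position: [445.0, -335.1, 34.5]
eef_rot: [3.14, -0.001, 0.317]
wrist_force: [-0.1, -0.7, 6.1]
finger_gap: 0.222
grasp_force: 88.5
```

Emit:
move_arm:
  series:
    - [0, 0, 0, 0, 0, 0, -1]
    - [0, 0, 0, 0, 0, 0, -1]
    - [0, 0, 0, 0, 0, 0, -1]

```text
clock: 14.63
position: [445.0, -335.1, 34.5]
eef_rot: [3.14, -0.001, 0.317]
wrist_force: [-1.0, -0.3, 6.3]
finger_gap: 0.219
grasp_force: 88.8
```

```bash
python3 -c "
from h import *
d([444,-333.5,32],0.317)"
```

```text
pos [ 445.  -335.1   34.5] rot [ 3.140e+00 -7.000e-04  3.167e-01] F [-1.  -0.3  6.3] t 14.6333
tool shift mm [-0.4 -1.9  2.5] units [-0.01 -0.06  0.08] turn units -0.0
```

The rib is gripped. Lifting, turning to the nest's yaw, then carrying across.

Emit:
move_arm:
  series:
    - [0, 0, -0.5, 0, 0, 0, -1]
    - [0, 0, -0.8, 0, 0, 0, -1]
    - [0, 0, -0.6, 0, 0, 1, -1]
    - [0, 0, -0.6, 0, 0, 1, -1]
    - [0, 0, -0.6, 0, 0, 1, -1]
    - [0, 0, -0.6, 0, 0, 1, -1]
    - [0, 0, -0.5, 0, 0, 1, -1]
    - [0, 0, 0, 0, 0, 1, -1]

```text
clock: 15.3
position: [445.6, -335.8, 162.7]
eef_rot: [3.139, -0.004, -0.288]
wrist_force: [1.5, -0.6, -2.1]
finger_gap: 0.22
grasp_force: 88.2
```

Emit:
move_arm:
  series:
    - [0, 0, 0, 0, 0, 0.1, -1]
    - [-0.08, -0.8, 0, 0, 0, 0, -1]
    - [-0.08, -0.95, 0, 0, 0, 0, -1]
    - [-0.08, -0.95, 0, 0, 0, 0, -1]
    - [-0.08, -0.95, 0, 0, 0, 0, -1]
    - [-0.08, -0.95, 0, 0, 0, 0, -1]
    - [-0.08, -0.95, 0, 0, 0, 0, -1]
    - [-0.08, -0.95, 0, 0, 0, 0, -1]

```text
clock: 15.97
position: [484.0, -141.2, 158.4]
eef_rot: [-3.141, 0.002, -0.291]
wrist_force: [1.0, 0.2, -1.6]
finger_gap: 0.221
grasp_force: 88.3
```

Emit:
move_arm:
  series:
    - [-0.08, -0.95, 0, 0, 0, 0, -1]
    - [-0.08, -0.95, 0, 0, 0, 0, -1]
    - [-0.08, -0.95, 0, 0, 0, 0, -1]
    - [-0.08, -0.95, 0, 0, 0, 0, -1]
    - [-0.08, -0.85, 0, 0, 0, 0, -1]
    - [-0.08, -0.6, 0, 0, 0, 0, -1]
    - [0, 0, 0, 0, 0, 0, -1]
    - [0, 0, 0, 0, 0, 0, -1]

```text
clock: 16.63
position: [515.7, 12.9, 158.5]
eef_rot: [3.141, 0.002, -0.289]
wrist_force: [-1.7, -0.1, -1.3]
finger_gap: 0.22
grasp_force: 88.5
```

Emit:
move_arm:
  series:
    - [0, 0, 0, 0, 0, 0, -1]
    - [0, 0, 0, 0, 0, 0, -1]
    - [0, 0, 0, 0, 0, 0, -1]

```text
clock: 16.88
position: [516.3, 11.0, 159.3]
eef_rot: [3.141, 0.0, -0.294]
wrist_force: [0.5, 0.9, -2.4]
finger_gap: 0.225
grasp_force: 88.5
```

```bash
python3 - <<'E'
from h import *
d([522.2,40,110],-0.292)
im,C=grab("wrist","w7.png"); np.save("C_w7.npy",C[1])
grab("side","s7.png"); grab("scene","sc7.png")
E
```

```text
pos [516.3  11.  159.3] rot [ 3.1414e+00  4.0000e-04 -2.9410e-01] F [ 0.5  0.9 -2.4] t 16.8833
tool shift mm [ -2.7 -29.4  49.3] units [-0.09 -0.98  1.64] turn units -0.02
```

View pics/w7.png

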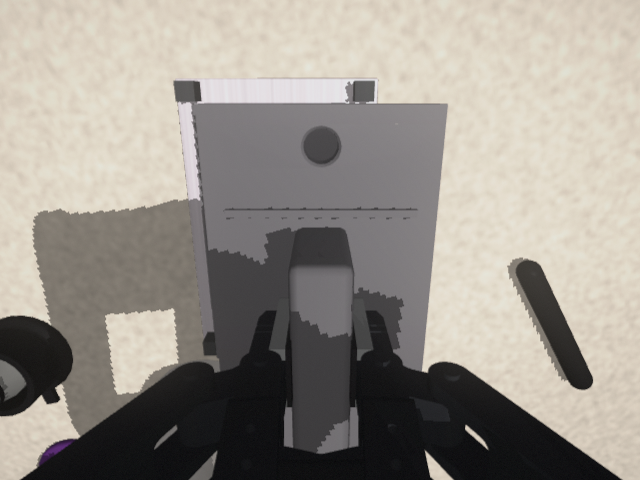

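The held cover sits square in the grasp, its small hole at (322,146) and its far edge level at row 104. The nest base lies parallel beneath it. Next I'll compute the in-grasp offset and the dowel positions.

```bash
python3 - <<'E'
from h import *
M=cam("wrist")[0]; C2=(M,np.load("C_w2.npy")); C7=(M,np.load("C_w7.npy"))
ds=plane(C2,(366.7,189.7),68)[:2]; db=plane(C2,(277.5,324.7),68)[:2]
print("dowels",ds,db,np.linalg.norm(ds-db),"mid",(ds+db)/2,"yaw",np.arctan2(*(ds-db)[::-1]))
o=get_obs(); p=o["position"]; ya=o["eef_rot"][2]
im=cv2.imread("pics/w7.png"); g=cv2.cvtColor(im,cv2.COLOR_BGR2GRAY)
m=np.zeros_like(g); m[115:180,290:355]=(g[115:180,290:355]<85); n,l,s,ce=cv2.connectedComponentsWithStats(m); k=1+np.argmax(s[1:,4]); print(s[k],ce[k])
h=plane(C7,ce[k],p[2]-24.5-3)
f=np.array([np.cos(ya),np.sin(ya)]); t=np.array([np.sin(ya),-np.cos(ya)])
print("hole in tool",(h[:2]-p[:2])@f,(h[:2]-p[:2])@t)
for uv in [(197,104),(447,104),(425,365),(205,245)]:
    q=plane(C7,uv,p[2]-24.5)[:2]-p[:2]; print(uv,q@f,q@t)
E
```

```text
dowels [588.95905868  19.43558482] [455.18708145  59.91222007] 139.76158232834763 mid [522.07307007  39.67390244] yaw -0.29382146923330066
[ 304  128   37   36 1022] [321.41585127 145.52446184]
hole in tool 68.12807647644522 -0.2931601915938362
(197, 104) 82.85562564927865 -44.24192149765414
(447, 104) 82.84457513867359 44.035681842608355
(425, 365) -26.641092986952607 45.47163914747866
(205, 245) 29.798344158411858 -46.378378098235714
```

Emit:
move_arm:
  series:
    - [-0.03, -0.6, 0, 0, 0, 0, -1]
    - [0, -0.37, 0.3, 0, 0, 0, -1]
    - [0, 0, 0.6, 0, 0, 0, -1]
    - [0, 0, 0.5, 0, 0, 0, -1]
    - [0, 0, 0.24, 0, 0, 0, -1]
    - [0, 0, 0, 0, 0, 0, -1]
    - [0, 0, 0, 0, 0, 0, -1]
    - [0, 0, 0, 0, 0, 0, -1]
  grip_force: 100

```text
clock: 17.7
position: [524.7, 40.0, 111.0]
eef_rot: [-3.141, -0.001, -0.293]
wrist_force: [-0.3, -0.0, -1.6]
finger_gap: 0.222
grasp_force: 98.2
```

```bash
python3 - <<'E'
from h import *
d([524.0,39.2,102],-0.2938)
im,C=grab("wrist","w8.png")
g=cv2.cvtColor(im,cv2.COLOR_BGR2GRAY)
o=get_obs();p=o["position"]
c=proj(C,[588.96,19.44,68]); e=proj(C,[p[0]+68.1*.957,p[1]-68.1*.29,p[2]-24.5]); print("dowel tip px",c,"hole px",e)
u,v=e.astype(int); cv2.imwrite("pics/c8.png",cv2.resize(im[v-40:v+40,u-40:u+40],(480,480),interpolation=cv2.INTER_CUBIC)); print(u-40,v-40)
E
```

```text
pos [524.7  40.  111. ] rot [-3.1414e+00 -1.2000e-03 -2.9330e-01] F [-0.3 -0.  -1.6] t 17.7
tool shift mm [-0.4  0.9  9. ] units [-0.01  0.03  0.3 ] turn units 0.01
dowel tip px [325.45396561 143.22370855] hole px [323.24111207 146.35859689]
283 106
```

View pics/c8.png

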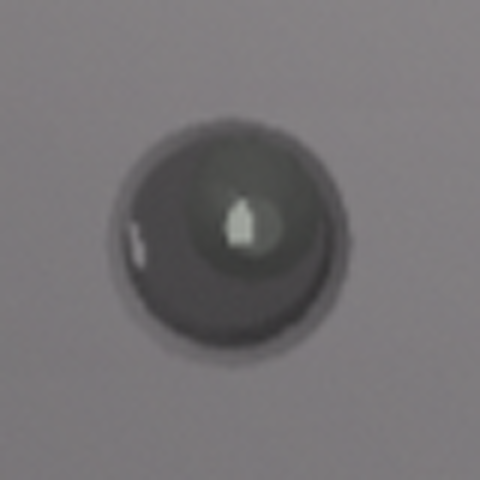

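Through the small hole the dowel tip shows at crop (250,225), the hole's centre being (232,240), about 1.5 mm off in tool y. I'll correct that and lower the cover onto the dowels.

Emit:
move_arm:
  series:
    - [-0.01, 0.05, 0, 0, 0, 0, -1]
    - [0, 0, 0.15, 0, 0, 0, -1]
    - [0, 0, 0.15, 0, 0, 0, -1]
    - [0, 0, 0.1, 0, 0, 0, -1]
    - [0, 0, 0.1, 0, 0, 0, -1]
    - [0, 0, 0.05, 0, 0, 0, -1]
    - [0, 0, 0, 0, 0, 0, -1]
    - [0, 0, 0, 0, 0, 0, -1]

```text
clock: 18.42
position: [523.2, 38.8, 93.6]
eef_rot: [3.142, 0.0, -0.293]
wrist_force: [-1.0, -0.6, -1.6]
finger_gap: 0.222
grasp_force: 98.2
```

Emit:
move_arm:
  series:
    - [0, 0, 0.06, 0, 0, 0, -1]
    - [0, 0, 0.06, 0, 0, 0, -1]
    - [0, 0, 0.06, 0, 0, 0, -1]
    - [0, 0, 0.03, 0, 0, 0, -1]
    - [0, 0, 0, 0, 0, 0, -1]

```text
clock: 18.83
position: [523.3, 38.8, 87.6]
eef_rot: [3.142, 0.0, -0.293]
wrist_force: [-0.4, -0.3, -0.2]
finger_gap: 0.215
grasp_force: 98.5
```

```bash
python3 -c "
from h import *
o=get_obs();print(o['wrist_force'],o['ft_torque'],o['position'])"
```

```text
[-0.36650743 -0.28976991 -0.15279471] [-0.01483066  0.04153134 -0.04446293] [523.32386002  38.78537079  87.58798724]
```

Over the straight part of both dowels with no side force and touching the pins. Pressing on in small steps.

Emit:
move_arm:
  series:
    - [0, 0, 0.05, 0, 0, 0, -1]
    - [0, 0, 0.05, 0, 0, 0, -1]
    - [0, 0, 0.05, 0, 0, 0, -1]
    - [0, 0, 0.05, 0, 0, 0, -1]
    - [0, 0, 0, 0, 0, 0, -1]
  grip_force: 110

```text
clock: 19.25
position: [523.5, 38.8, 82.0]
eef_rot: [3.142, -0.0, -0.293]
wrist_force: [-4.1, -0.1, 7.6]
finger_gap: 0.216
grasp_force: 108.3
```

Emit:
move_arm:
  series:
    - [0, 0, 0.04, 0, 0, 0, -1]
    - [0, 0, 0, 0, 0, 0, -1]
    - [0, 0, 0, 0, 0, 0, -1]

```text
clock: 19.5
position: [523.5, 38.7, 81.1]
eef_rot: [3.142, -0.0, -0.293]
wrist_force: [-4.2, -0.2, 9.4]
finger_gap: 0.218
grasp_force: 108.4
```

Emit:
move_arm:
  series:
    - [-0.03, 0, 0.03, 0, 0, 0, -1]
    - [0, 0, 0.03, 0, 0, 0, -1]
    - [0, 0, 0, 0, 0, 0, -1]
    - [0, 0, 0, 0, 0, 0, -1]

```text
clock: 19.83
position: [523.4, 38.8, 80.5]
eef_rot: [3.141, -0.002, -0.293]
wrist_force: [-6.7, 0.5, 17.8]
finger_gap: 0.218
grasp_force: 110.2
```

Emit:
move_arm:
  series:
    - [0, 0, 0.04, 0, 0, 0, -1]
    - [0, 0, 0, 0, 0, 0, -1]
    - [0, 0, 0, 0, 0, 0, -1]

```text
clock: 20.08
position: [523.4, 38.8, 80.5]
eef_rot: [3.141, -0.002, -0.293]
wrist_force: [-12.7, 0.1, 29.9]
finger_gap: 0.219
grasp_force: 111.9
```

Closed height is reached (80.5 mm, stiff contact, 30 N down). I'll relieve the sideways load and check the moments.

Emit:
move_arm:
  series:
    - [-0.04, 0, 0, 0, 0, 0, -1]
    - [0, 0, 0, 0, 0, 0, -1]
    - [0, 0, 0, 0, 0, 0, -1]

```text
clock: 20.33
position: [523.4, 38.8, 80.5]
eef_rot: [3.142, -0.004, -0.293]
wrist_force: [-6.5, -0.4, 22.2]
finger_gap: 0.218
grasp_force: 110.8
```

```bash
python3 - <<'E'
from h import *
o=get_obs();print(o['wrist_force'],o['ft_torque'],o['position'],o['eef_rot'],o['clock'])
im,C=grab("side","s9.png")
x=np.array([.957,-.290]); y=np.array([.290,.957]); c=np.array([522.1,39.7])
# long face towards the side camera (+y) : brightness profile along vertical lines, z 75 to 25
g=cv2.cvtColor(im,cv2.COLOR_BGR2GRAY)
for a in (-80,-60,-40,0,40,60,80):
    q=c+a*x+45*y; top=proj(C,[*q,56]); bot=proj(C,[*q,10]); seam=proj(C,[*q,46])
    vs=np.arange(int(top[1])-4,int(bot[1])+3); u=int(round(top[0]))
    print(a,"u",u,"top/seam/bot",top[1].round(1),seam[1].round(1),bot[1].round(1),"v0",vs[0],g[vs,u].tolist())
E
```

```text
[-6.47466475 -0.39112155 22.16494923] [-0.1312146   1.29139725 -0.02223096] [523.40412046  38.83171073  80.51003383] [ 3.14157178 -0.00442104 -0.29285943] 20.3333
-80 u 350 top/seam/bot 260.3 264.0 277.0 v0 256 [93, 50, 49, 53, 53, 56, 59, 58, 59, 58, 61, 59, 60, 57, 58, 58, 59, 59, 60, 56, 44, 45, 48]
-60 u 342 top/seam/bot 258.0 261.7 274.6 v0 254 [51, 50, 50, 53, 55, 58, 61, 55, 57, 57, 58, 55, 58, 58, 55, 56, 57, 56, 57, 59, 73, 94, 93]
-40 u 334 top/seam/bot 255.7 259.3 272.2 v0 251 [51, 50, 51, 51, 52, 56, 60, 58, 60, 59, 59, 56, 56, 60, 61, 57, 57, 56, 59, 61, 60, 77, 92, 91]
0 u 319 top/seam/bot 251.2 254.8 267.5 v0 247 [52, 54, 51, 51, 56, 59, 60, 57, 58, 58, 59, 59, 61, 61, 57, 55, 57, 59, 57, 62, 77, 94, 95]
40 u 305 top/seam/bot 246.8 250.4 263.0 v0 242 [104, 104, 106, 103, 94, 67, 57, 61, 55, 60, 59, 59, 58, 58, 60, 57, 59, 60, 58, 57, 68, 91, 97, 95]
60 u 298 top/seam/bot 244.7 248.2 260.8 v0 240 [103, 105, 105, 104, 96, 66, 58, 57, 60, 56, 56, 58, 58, 57, 58, 58, 60, 55, 58, 62, 77, 99, 96]
80 u 291 top/seam/bot 242.6 246.1 258.6 v0 238 [203, 201, 194, 170, 108, 83, 82, 78, 85, 90, 91, 90, 96, 109, 108, 104, 112, 111, 116, 133, 144, 121, 96]
```

No dark seam line shows along the long face. The tool has tilted by 0.004 rad under load, so I'll take that out to press evenly.

Emit:
move_arm:
  series:
    - [0, 0, 0, 0, -0.06, 0, -1]
    - [0, 0, 0.03, 0, 0, 0, -1]
    - [0, 0, 0, 0, 0, 0, -1]
    - [0, 0, 0, 0, 0, 0, -1]

```text
clock: 20.72
position: [523.4, 38.8, 80.5]
eef_rot: [3.141, 0.002, -0.293]
wrist_force: [-11.9, 0.1, 31.2]
finger_gap: 0.22
grasp_force: 112.5
```

```bash
python3 - <<'E'
from h import *
o=get_obs();print(o['wrist_force'],o['ft_torque'],o['position'],o['eef_rot'],o['clock'],o['joint_vel'].round(3))
E
```

```text
[-11.86529968   0.0536934   31.21040041] [-0.18247127  1.62875711 -0.02557248] [523.39549825  38.81751461  80.47921232] [ 3.14137828e+00  1.72587633e-03 -2.92743445e-01] 20.7167 [ 0.     0.     0.001 -0.    -0.002  0.   ]
```

Emit:
move_arm:
  series:
    - [-0.04, 0, 0, 0, 0, 0, -1]
    - [0, 0, 0, 0, 0, 0, -1]
    - [0, 0, 0, 0, 0, 0, -1]
    - [0, 0, 0, 0, 0, 0, -1]

```text
clock: 21.05
position: [523.4, 38.8, 80.5]
eef_rot: [-3.141, -0.001, -0.293]
wrist_force: [-6.6, -1.6, 26.8]
finger_gap: 0.221
grasp_force: 111.3
```

```bash
python3 - <<'E'
from h import *
o=get_obs();print(o['wrist_force'],o['ft_torque'],o['position'],o['eef_rot'],o['clock'])
E
```

```text
[-6.62540673 -1.58578307 26.80702918] [-0.3570117   1.01692256 -0.0026186 ] [523.43020069  38.80442001  80.5135241 ] [-3.14149807e+00 -1.09267194e-03 -2.92906325e-01] 21.05
```

Emit:
move_arm:
  series:
    - [0, 0, 0, 0, -0.08, 0, -1]
    - [0, 0, 0, 0, 0, 0, -1]
    - [0, 0, 0, 0, 0, 0, -1]
    - [0, 0, 0, 0, 0, 0, -1]

```text
clock: 21.38
position: [523.4, 38.8, 80.5]
eef_rot: [-3.142, 0.007, -0.293]
wrist_force: [-7.1, -0.5, 27.3]
finger_gap: 0.22
grasp_force: 111.4
```

```bash
python3 - <<'E'
from h import *
o=get_obs();print(o['wrist_force'],o['ft_torque'],o['position'],o['eef_rot'],o['clock'])
E
```

```text
[-7.11764783 -0.54166049 27.25775695] [-0.47877958  0.59050459 -0.01270564] [523.35321804  38.84044588  80.49639207] [-3.1415794   0.00687636 -0.29280146] 21.3833
```

The height stays at 80.5 mm whichever way the tool tips. So the cover sits flat on the rim, pressed with 27 N near its middle. Handing in.

```bash
python3 -c "
from rig import order
print(order.finish_job())"
```

```text
the job is handed in; nothing more can be done
None
```

I held the scanner over the label for over a second and stood it back in its cup, then fitted the cover on its dowels; it is still gripped and pressed with about 27 N, at a height matching a closed seam. I handed the job in at about 21 s and have no verdict back.

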